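# Take the long light stick out of a half-opening drawer

### The job

Of the two drawers of the grey bench unit, pull the one nearer the robot out to its stop and take out the longer of the two LED light sticks in it: the stick is longer than the drawer opens, so raise its front end and draw it out at a slant. Finish holding it still in the gripper, all of it out in front of the unit and at least 5 cm higher than the drawer front, touching nothing else. Leave the drawer out with the short stick in it, the other drawer shut, and the lamps and chargers where they are.

Things in the scene. Friction and masses are not known exactly. Their poses are not given: they have to be found in the camera images.
- cabinet: grey steel bench unit fixed on the robot's right, front facing across to the left; 420 wide (its y), 310 deep (x), 98 high; two drawers side by side. Origin: on the bench under the middle of the carcass's front face (x = 0; the back is at x = 310). Its -x points out of the front, the way drawers slide out; its -y half is nearer the robot. Underside of its 22 mm top panel: 76 mm above the bench.
- near_drawer (a joint): how far the drawer nearer the robot (its middle is at y = -104 mm of the unit) is out, m: 0 shut, 0.175 at its stop; may start up to 12 mm ajar. Runners drag with about 3 N and it stays where it is left.
- near_drawer_handle (a point): middle of the near drawer's bow handle: level round steel bar 10 mm thick, 100 mm long across the drawer (its y), 58 mm above the bench, 38 mm in front of the drawer front (33 mm clear behind it). The unit's top is 40 mm higher and begins 50 mm behind it when shut. Moves with the drawer; axes as the unit's.
- near_drawer_floor (a point): centre of the near drawer's inner floor, 18 mm above the bench; moves with the drawer. Inside 285 long (x), 170 wide (y); walls 45 high, 5 thick; drawer front 12 thick, top edge 70 mm above the bench (52 above inner floor). At the stop the front 175 mm of the inside are open to above; the rest stays under the unit's top, 58 mm between drawer floor and top panel.
- far_drawer (a joint): the same for the drawer farther from the robot, which is shut (0) and stays so.
- long_stick_center (a point): centre (half-way up) of the long LED light stick: straight bar 245 long (its x), 24 wide (y), 20 high (z), aluminium with white diffuser on top and black end caps, 0.12 to 0.24 kg. Lies flat in the near drawer, along it, its +x end to the back, about 38 mm to one side or the other of the drawer's middle, front end 10 to 36 mm behind the drawer front.
- long_stick_front (a point): middle of the end face of the long stick nearest the drawer front (its -x end), half-way up.
- long_stick_back (a point): middle of the end face of the long stick's other (+x) end, half-way up.
- long_stick: the long light stick itself; origin at the centre of its underside, axes as above.
- short_stick_center (a point): centre of the short light stick: same make and section, 150 long; lies beside the long one in the other half of the drawer. Stays in the drawer.
- short_stick: the short light stick itself; origin at the centre of its underside.
- torch_a: red hand torch standing on its white lens, head 92 x 108, 172 high, in front of the far drawer. Origin at the centre of its underside. Leave alone.
- torch_b: a second such torch, on the bench to the robot's left. Leave alone.
- lantern: black box lantern 70 x 115, 136 high with its handle, on the bench ahead and to the left. Origin at the centre of its underside. Leave alone.
- panel_lamp: orange square lamp standing upright, 45 x 130, 130 high, on the bench to the left. Origin at the centre of its underside. Leave alone.
- charger_a: black charger block 62 x 42 x 30 on the back part of the unit's top. Origin at the centre of its underside. Leave alone.
- charger_b: a second such charger block, also on the back part of the unit's top. Leave alone.

How it is judged:
By the outcome, as a careful person would: the job done as asked, in the order asked, and still so for the second after the job is handed in, while the arm keeps its last pose, push and grip.
It also fails if it takes over 51 s, if anything falls off the work surface, if the arm or the gripper's body presses on something with over 40 N, if the wrist force passes 120 N, or if a joint passes its speed limit or range.

### The arm

A 7-joint arm with a two-finger parallel gripper is mounted at the origin on the work surface. World frame = base frame: x ahead of the robot, y to its left, z up, the work surface at z = 0. Lengths are in mm, angles in rad, forces in N, time in s.
With the tool pointing down it reaches from about 400 to 875 mm from the base axis. Payload 19.3 kg.
Tool frame: the origin (TCP) lies at the very end of the fingers, on their centre line; the grasp point (between the pads) lies 19 mm behind it (grip_point_offset is the z of the grasp point in the tool frame, in mm); z points along the fingers, x is the direction in which the jaws open and shut, and the axes are right-handed (so a half turn about z gives the same grasp; the last joint's range is limited). The gripper opens to 85 mm and grips with 20 to 120 N. Pads are 22 mm wide; open, the fingers measure 114 mm over their backs; the gripper's body (76 mm by 85 mm) begins 54 mm behind the grasp point. The pads swing forward as they close: fully open they stand 13 mm farther back than shut.
Start: joints at [1.118, 0.521, -0.036, 1.599, 0.021, 1.021, -0.113], TCP at [233.421, -579.766, 206.691] pointing down, gripper open.
Joint ranges: [-2.91, 2.91], [-0.3, 2.13], [-1.5, 1.42], [0.17, 2.43], [-1.26, 4.41], [0.16, 1.93], [-2.52, 2.52]. Speed limits (rad/s): [1.89, 1.89, 2.39, 2.39, 3.01, 3.01, 3.01].

### API

Orientations are given as a 3x3 rotation matrix whose columns are the frame's x, y, z axes.
In Python, from workcell import movep, movel, goto_joints, open_gripper, clamp, wait, inverse_kinematics, read_state, camera, PlanningError, finish_job, grip_point_offset gives the robot as it stands. Calls block until the motion is done:
- movep(position, orientation): joint-space move of the TCP to a pose.
- movel(position, frame=None, max_speed=150, guard=None): straight line of the TCP; frame=None keeps the orientation; max_speed is the mean speed in mm/s. With guard (N) it stops when the force on the tool has changed by that much, and returns True; else False.
- goto_joints(angles): joint-space move.
- open_gripper() and clamp(): open the fingers fully, or close them until they stop; the grip force is fixed at half the most.
- wait(seconds).
- inverse_kinematics(position, orientation): joint angles nearest the present ones, or None.
- read_state(): the state.
- camera(name): name is "side" or "top" or "wrist"; returns a dict with "image" (384x512x3 uint8, blue, green, red), "range_z" (384x512 float32, mm along the optical axis (not along the pixel's ray), 0 where there is no reading), "fx", "fy", "cx", "cy" (pixels), "cam_to_world" (4x4, takes a point from camera to world coordinates). Camera axes: x right, y up, looking along -z (the intrinsics and any distortion apply to the point x, -y, -z); pixel columns grow to the right and rows downward; lengths in mm; the calibration is good to about 2 mm. A picture is of the moment at which its call begins.
A pose or a line that the arm cannot do raises PlanningError and nothing moves.
- finish_job(): hands the job in, once; it reports no verdict.
The state is a dict: "time": time; "qpos": joint angles; "qvel": joint speeds; "joint_efforts": joint torques, N m; "eef_pos": TCP position; "tool_rot": TCP orientation; "ft_force": force on the tool from outside, world axes, zero at the start; "torque": the same for the moment, N m; "finger_gap": finger opening in mm.
Only numpy, scipy, OpenCV 4.12 (cv2) and the standard library are available. Lean on these libraries where they do the work, as an engineer would, in place of code of your own. Each camera call takes 0.05 s, during which the arm holds its last target. There are 200 camera calls.

## Working session

There is one attempt and no reset: what is moved stays moved. The work goes in short steps, each a Python script; the robot and the scene stay as the last script left them, time stands still between calls to the robot, and variables do not carry over. Pictures are saved under pics/ and viewed, about 8 in all and at most 12, crops included, and the job is handed in when it is done.

```bash
ls; mkdir -p pics
cat > h.py <<'E'
import numpy as np, cv2
from workcell import *
def snap(n,f):
    c=camera(n); cv2.imwrite('pics/'+f+'.png',c['image']); np.savez('pics/'+f+'.npz',**c); return c
def pts(c):
    z=c['range_z']; v,u=np.mgrid[:z.shape[0],:z.shape[1]]
    P=np.stack([(u-c['cx'])/c['fx']*z,-(v-c['cy'])/c['fy']*z,-z,np.ones_like(z)],-1)
    P=P@np.array(c['cam_to_world']).T
    P=P[...,:3]; P[z==0]=np.nan; return P
E
python3 - <<'E'
from h import *
a=snap('top','t0'); b=snap('side','s0')
for c in (a,b): print({k:v for k,v in c.items() if k not in('image','range_z')})
cv2.imwrite('pics/m0.png',cv2.resize(np.vstack([a['image'],b['image']]),(800,1200))[:, :]) 
s=read_state(); print(s, grip_point_offset)
E
```

```text
pics
{'fx': 420.27131472734794, 'fy': 420.27131472734794, 'cx': 253.47354227504167, 'cy': 191.6466046161794, 'cam_to_world': array([[ 6.01150331e-03,  9.98820299e-01, -4.81858054e-02,
         5.24778277e+02],
       [-9.99824624e-01,  5.14889725e-03, -1.80058408e-02,
         2.23394884e+01],
       [-1.77364955e-02,  4.82855969e-02,  9.98676083e-01,
         1.46942847e+03],
       [ 0.00000000e+00,  0.00000000e+00,  0.00000000e+00,
         1.00000000e+00]])}
{'fx': 428.07222679077523, 'fy': 428.07222679077523, 'cx': 250.50864617530712, 'cy': 185.45618666619416, 'cam_to_world': array([[-8.17943292e-01,  2.77526654e-01, -5.03932264e-01,
        -1.06826487e+02],
       [-5.75017357e-01, -4.21785022e-01,  7.01036686e-01,
         9.97022328e+02],
       [-1.79947153e-02,  8.63178053e-01,  5.04578873e-01,
         8.03845408e+02],
       [ 0.00000000e+00,  0.00000000e+00,  0.00000000e+00,
         1.00000000e+00]])}
{'time': 0.1, 'qpos': array([ 1.11779993,  0.5219403 , -0.0363655 ,  1.59992069,  0.02118199,
        1.02110087, -0.11277225]), 'qvel': array([ 0.00030822, -0.00123121,  0.00202237, -0.00232097,  0.00192412,
        0.0001515 , -0.00087479]), 'joint_efforts': array([ 5.84021327e-03, -9.28491926e+01,  1.98497482e+00, -3.70532119e+01,
        1.82820309e-02,  5.35351894e-03,  4.88049341e-05]), 'eef_pos': array([ 233.32500775, -579.47734139,  206.20250969]), 'tool_rot': array([[ 3.73552664e-01, -9.27608887e-01, -3.99334744e-04],
       [-9.27608450e-01, -3.73552876e-01,  9.01021664e-04],
       [-9.84968345e-04,  3.38472402e-05, -9.99999514e-01]]), 'ft_force': array([-0.73065578,  0.68820664, -0.64563168]), 'torque': array([-0.01270689,  0.03062713, -0.01098554]), 'finger_gap': 85.17925712010704} -18.700000000000003
```

Run:
```python
from h import *
a=cv2.imread('pics/t0.png');b=cv2.imread('pics/s0.png')
cv2.imwrite('pics/m0.png',np.hstack([cv2.resize(a,(400,300)),cv2.resize(b,(400,300))]))
```

```text
(no output)
```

View pics/t0.png

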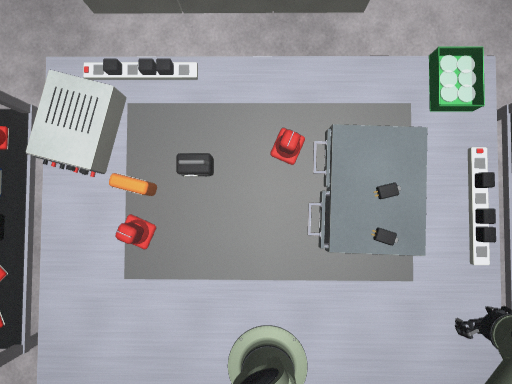

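View pics/s0.png

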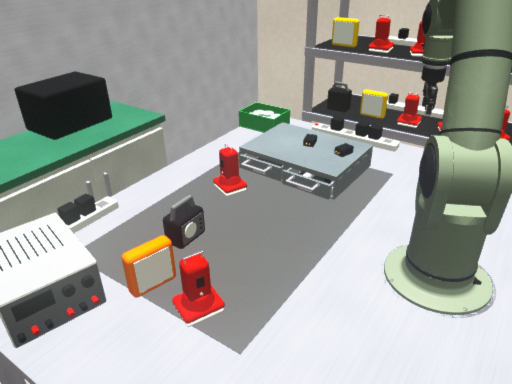

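Top view: unit with its front edge near u≈330, v 125–253; near handle at about (314,218), torch_a at (288,146). Now to fit the unit's pose from depth.

Run:
```python
from h import *
c=np.load('pics/t0.npz'); P=pts(c)
m=(abs(P[...,2]-98)<9)&(P[...,1]<-50)&(P[...,0]>200)&(P[...,0]<900)
m=cv2.morphologyEx(m.astype(np.uint8),cv2.MORPH_OPEN,np.ones((5,5)))
n,l,s,_=cv2.connectedComponentsWithStats(m); k=1+s[1:,4].argmax()
Q=P[l==k]; print(len(Q),np.median(Q[:,2]))
r=cv2.minAreaRect(Q[:,:2].astype(np.float32)); print(r,cv2.boxPoints(r))
# handle/drawer front region
h=(P[...,2]>40)&(P[...,2]<85); h[:,:300]=0; h[:,332:]=0; h[:110]=0; h[260:]=0
n,l,s,_=cv2.connectedComponentsWithStats(h.astype(np.uint8))
for i in range(1,n):
  if s[i,4]>8: q=P[l==i]; print(s[i],q.min(0),q.max(0),np.median(q,0))
# torch a
q=P[(P[...,2]>20)&(P[...,2]<200)&(np.mgrid[:384,:512][1]<308)&(np.mgrid[:384,:512][1]>265)&(np.mgrid[:384,:512][0]<180)&(np.mgrid[:384,:512][0]>110)]
print('torch',q.min(0),q.max(0))
im=cv2.resize(c['image'][110:265,290:440],None,fx=4,fy=4,interpolation=cv2.INTER_CUBIC);cv2.imwrite('pics/crop1.png',im[:600])
```

```text
11631 98.96861180400288
((602.303466796875, -358.48028564453125), (311.4677429199219, 421.06634521484375), 88.39632415771484) [[ 387.49442 -508.26123]
 [ 808.3958  -520.0451 ]
 [ 817.11255 -208.69934]
 [ 396.21112 -196.91547]]
[313 125  19  61 453] [ 615.4511825  -214.70616815   40.66676324] [ 815.25003338 -151.06778147   84.18699079] [ 712.05878967 -195.9299283    66.97632986]
[328 187   3   4   9] [ 600.55407023 -208.28927168   40.33428015] [ 610.34231623 -203.21650567   84.69098429] [ 605.84469747 -203.65602827   49.48037025]
[308 191  22  61 458] [ 396.65926327 -208.290497     40.10432607] [ 596.39472264 -133.86510261   82.90767795] [ 499.38953487 -177.11246913   66.85979103]
torch [ 690.5958192  -124.73170529   21.06994175] [814.2075729   -7.84230712 177.66672457]
```

View pics/crop1.png

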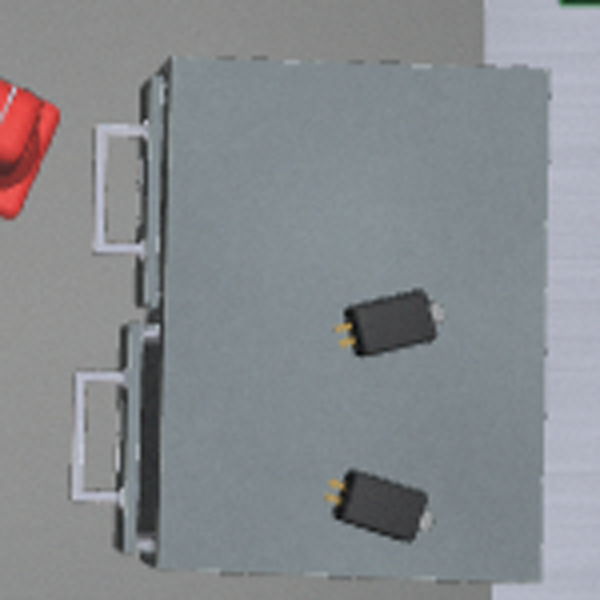

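The near drawer is about 12 mm ajar, which puts the handle at about cabinet x=-62. I'll put one open finger behind the bow handle and pull.

```bash
cat >> h.py <<'E'
O=np.array([606.65,-202.8,0]); cx_=np.array([387.49-396.21,-508.26+196.92,0]); cx_/=np.linalg.norm(cx_)
C=np.stack([cx_,np.cross([0,0,1],cx_),[0,0,1]],1)
w=lambda x,y,z:O+C@np.array([x,y,z],float)
cab=lambda p:(np.asarray(p)-O)@C
def tool(xc,zc):  # tool orientation from jaw and approach axes in unit frame
    x=C@np.array(xc,float); z=C@np.array(zc,float); return np.stack([x,np.cross(z,x),z],1)
def st(): s=read_state(); print(round(s['time'],2),cab(s['eef_pos']).round(1),s['ft_force'].round(1),round(s['finger_gap'],1),s['qpos'].round(2))
E
python3 - <<'E'
from h import *
R=tool([1,0,0],[0,0,-1]); x=-62-28.5
movep(w(x,-104,150),R); st()
print(movel(w(x,-104,32),max_speed=120,guard=12)); st()
print(movel(w(x-175-15,-104,32),max_speed=70,guard=25)); st()
snap('top','t1')
E
```

```text
2.07 [ -89.6 -104.   150.1] [-0.   0.2  0.8] 85.6 [ 0.21  0.43 -0.15  1.93  0.09  0.79 -1.58]
False
3.2 [ -90.4 -103.6   32.6] [-0.3  0.  -0.3] 85.2 [ 0.19  0.62 -0.12  2.01  0.14  0.52 -1.63]
False
6.07 [-280.3 -104.    32. ] [-0.3 -0.2  0.2] 85.3 [-0.21  0.62 -0.09  2.01  0.1   0.52 -1.96]
```

Run:
```python
from h import *
b=snap('side','s1'); a=np.load('pics/t1.npz')['image']
A=cv2.resize(a[100:270,220:440],(528,408));B=cv2.resize(b['image'][90:260,180:400],(528,408))
cv2.imwrite('pics/v1.png',cv2.resize(np.vstack([A,B]),(388,600)))
cv2.imwrite('pics/v1.png',np.hstack([cv2.resize(a[100:270,240:440],(400,340)),cv2.resize(b['image'][90:260,200:400],(400,340))]))
```

```text
(no output)
```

View pics/v1.png

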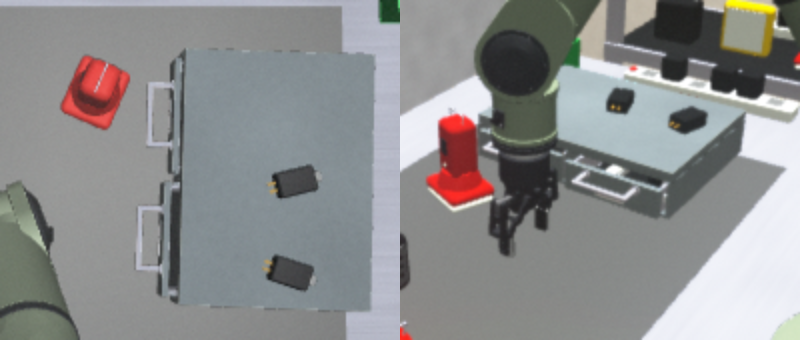

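The drawer hasn't moved: the handle is still at about full-frame (308,219), and the gripper passed it with no contact force. I'll measure the bar and the open fingertips from depth.

Run:
```python
from h import *
P=pts(np.load('pics/t1.npz')); Q=cab(P)
for v in (205,212,220,228): print(v,[tuple(Q[v,u].round(0)) for u in range(306,332,2)])
S=np.load('pics/s1.npz'); Q=cab(pts(S))
m=(abs(Q[...,0]+280)<75)&(abs(Q[...,1]+104)<40)&(Q[...,2]>12)&(Q[...,2]<110)
for z in range(10,110,8):
    q=Q[m&(Q[...,2]>=z)&(Q[...,2]<z+8)]
    if len(q): print(z,len(q),np.sort(q[:,0])[[0,len(q)//4,len(q)//2,3*len(q)//4,-1]].round(0),q[:,1].min().round(),q[:,1].max().round())
```

```text
205 [(np.float64(-67.0), np.float64(-59.0), np.float64(4.0)), (np.float64(-66.0), np.float64(-59.0), np.float64(59.0)), (np.float64(-60.0), np.float64(-59.0), np.float64(62.0)), (np.float64(-53.0), np.float64(-59.0), np.float64(60.0)), (np.float64(-47.0), np.float64(-59.0), np.float64(62.0)), (np.float64(-39.0), np.float64(-59.0), np.float64(56.0)), (np.float64(-33.0), np.float64(-58.0), np.float64(58.0)), (np.float64(-27.0), np.float64(-58.0), np.float64(68.0)), (np.float64(-22.0), np.float64(-58.0), np.float64(75.0)), (np.float64(-14.0), np.float64(-58.0), np.float64(70.0)), (np.float64(0.0), np.float64(-57.0), np.float64(19.0)), (np.float64(8.0), np.float64(-56.0), np.float64(14.0)), (np.float64(1.0), np.float64(-58.0), np.float64(96.0))]
212 [(np.float64(-66.0), np.float64(-83.0), np.float64(0.0)), (np.float64(-66.0), np.float64(-83.0), np.float64(63.0)), (np.float64(-60.0), np.float64(-83.0), np.float64(67.0)), (np.float64(-46.0), np.float64(-82.0), np.float64(5.0)), (np.float64(-38.0), np.float64(-82.0), np.float64(-1.0)), (np.float64(-31.0), np.float64(-82.0), np.float64(-3.0)
[... 1533 characters left out ...]
23.0), np.float64(-137.0), np.float64(3.0)), (np.float64(-23.0), np.float64(-135.0), np.float64(53.0)), (np.float64(-19.0), np.float64(-134.0), np.float64(72.0)), (np.float64(-13.0), np.float64(-134.0), np.float64(75.0)), (np.float64(3.0), np.float64(-136.0), np.float64(15.0)), (np.float64(9.0), np.float64(-135.0), np.float64(17.0)), (np.float64(2.0), np.float64(-132.0), np.float64(101.0))]
66 13 [-331. -330. -239. -237. -234.] -116.0 -91.0
74 31 [-339. -334. -244. -239. -225.] -118.0 -94.0
82 32 [-339. -334. -241. -237. -228.] -118.0 -92.0
90 29 [-340. -336. -329. -239. -224.] -117.0 -93.0
98 31 [-339. -333. -245. -239. -227.] -118.0 -93.0
106 14 [-331. -241. -238. -235. -233.] -119.0 -94.0
```

Run:
```python
from h import *
S=np.load('pics/s1.npz'); Q=cab(pts(S))
for u in (250,252,254,256,272): 
  print(u,[tuple(Q[v,u].round(0).astype(int)) if np.isfinite(Q[v,u,0]) else None for v in range(196,224,2)])
im=S['image'][150:230,225:300]; cv2.imwrite('pics/v2.png',cv2.resize(im,(560,600),interpolation=cv2.INTER_NEAREST))
```

```text
250 [(np.int64(-351), np.int64(-113), np.int64(160)), (np.int64(-354), np.int64(-115), np.int64(154)), (np.int64(-353), np.int64(-114), np.int64(147)), (np.int64(-351), np.int64(-113), np.int64(139)), (np.int64(-354), np.int64(-114), np.int64(134)), (np.int64(-354), np.int64(-114), np.int64(127)), (np.int64(-357), np.int64(-116), np.int64(123)), (np.int64(-339), np.int64(-103), np.int64(101)), (np.int64(-340), np.int64(-103), np.int64(95)), (np.int64(-337), np.int64(-101), np.int64(85)), (np.int64(-334), np.int64(-98), np.int64(75)), (np.int64(-255), np.int64(-37), np.int64(-1)), (np.int64(-264), np.int64(-44), np.int64(-2)), (np.int64(-278), np.int64(-54), np.int64(2))]
252 [(np.int64(-348), np.int64(-118), np.int64(160)), (np.int64(-348), np.int64(-118), np.int64(153)), (np.int64(-344), np.int64(-115), np.int64(143)), (np.int64(-347), np.int64(-117), np.int64(139)), (np.int64(-348), np.int64(-117), np.int64(132)), (np.int64(-349), np.int64(-118), np.int64(126)), (np.int64(-350), np.int64(-118), np.int64(120)), (np.int64(-339), np.int64(-110), np.int64(103)), (np.int64(-340), np.int
[... 1572 characters left out ...]
), np.int64(-70), np.int64(2))]
272 [(np.int64(-237), np.int64(-112), np.int64(101)), (np.int64(-245), np.int64(-117), np.int64(100)), (np.int64(-237), np.int64(-112), np.int64(87)), (np.int64(-240), np.int64(-114), np.int64(82)), (np.int64(-241), np.int64(-115), np.int64(75)), (np.int64(-157), np.int64(-58), np.int64(1)), (np.int64(-162), np.int64(-61), np.int64(-3)), (np.int64(-177), np.int64(-72), np.int64(1)), (np.int64(-184), np.int64(-77), np.int64(-1)), (np.int64(-193), np.int64(-83), np.int64(-2)), (np.int64(-204), np.int64(-90), np.int64(-1)), (np.int64(-212), np.int64(-96), np.int64(-3)), (np.int64(-225), np.int64(-105), np.int64(1)), (np.int64(-232), np.int64(-109), np.int64(-2))]
```

View pics/v2.png

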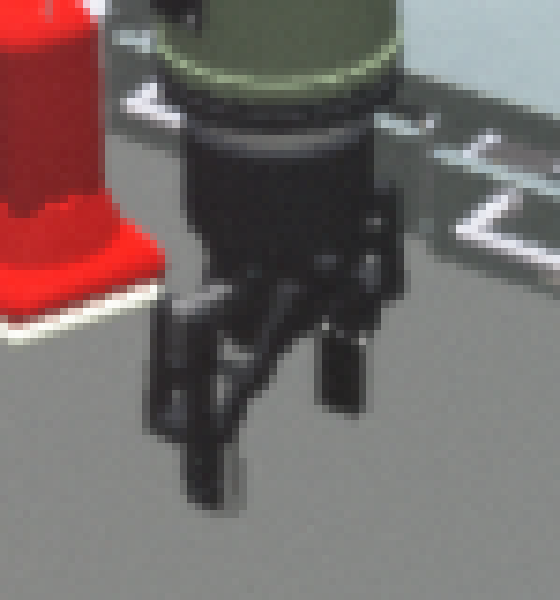

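Depth shows the open fingertips at z≈70 while the TCP reads 32, much higher than stated. A guarded touch on the bare bench here will settle it.

Run:
```python
from h import *
p=cab(read_state()['eef_pos'])
try: print(movel(w(p[0],p[1],-30),max_speed=40,guard=6))
except PlanningError as e: print(e)
st()
```

```text
False
7.87 [-280.4 -103.9  -29.8] [ 0.1 -0.7  0.1] 85.5 [-0.22  0.74 -0.07  2.02  0.12  0.39 -1.98]
```

No contact at TCP z=-30, so the open fingertips really are about 38 mm above the reported TCP. I'll retry the hook with that offset.

Run:
```python
from h import *
x=-89
movel(w(-280,-104,90),max_speed=250)
movel(w(x,-104,90),max_speed=250)
print(movel(w(x,-104,3),max_speed=100,guard=12)); st()
print(movel(w(x-200,-104,3),max_speed=80,guard=20)); st()
b=snap('top','t2'); s=snap('side','s2')
cv2.imwrite('pics/v3.png',np.hstack([cv2.resize(b['image'][100:270,240:440],(400,340)),cv2.resize(s['image'][90:260,200:400],(400,340))]))
```

```text
False
10.43 [ -89.  -103.6    3.5] [-0.3 -0.   0.1] 85.5 [ 0.16  0.67 -0.08  2.01  0.11  0.46 -1.6 ]
True
12.35 [-262.8 -104.1    2.8] [ 0.5 -5.7  4. ] 85.3 [-0.21  0.67 -0.04  2.02  0.06  0.45 -1.9 ]
```

View pics/v3.png

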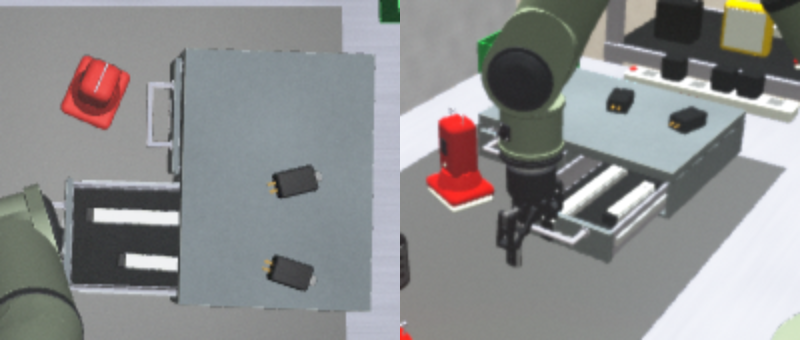

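The drawer is out. The far-side stick (y≈-66) starts nearest the front and is the long one. The short one starts about 50 mm farther back, so gripping close to the long stick's front end misses it. Next I'll measure, unhook and go above it.

Run:
```python
from h import *
x=cab(read_state()['eef_pos'])[0]
movel(w(x+9,-104,3),max_speed=60); movel(w(x+9,-104,100),max_speed=200)
c=np.load('pics/t2.npz')
def cast(u,v,z):
    M=c['cam_to_world']; d=M[:3,:3]@np.array([(u-c['cx'])/c['fx'],-(v-c['cy'])/c['fy'],-1]); o=M[:3,3]
    return cab(o+d*(z-o[2])/d[2])
g=c['image'].min(2)>190; g[:190]=0; g[240:]=0; g[:,:278]=0; g[:,329:]=0
n,l,s,_=cv2.connectedComponentsWithStats(g.astype(np.uint8))
for i in range(1,n):
    if s[i,4]>40:
        v,u=np.nonzero(l==i); k=(u>s[i,0]+3)
        print(s[i],'front white',cast(s[i,0]-.5,v.mean(),38).round(1),'near front mid',cast(u[u<u.min()+12].mean(),v[u<u.min()+12].mean(),38).round(1),'rear',cast(u.max(),v[u>u.max()-8].mean(),38).round(1))
Q=cab(pts(c))
v=int(round(s[1:][s[1:,4]>40][0][1]+2))
print([(int(a),int(b)) for a,b in zip(Q[v,272:300,0],Q[v,272:300,2])])
movep(w(-127,-78,120),tool([0,-1,0],[0,0,-1])); st()
snap('wrist','w1'); snap('top','t3')
```

```text
[281 190  45   3  83] front white [-158.5  -15.1   38. ] near front mid [-137.8  -12.1   38. ] rear [ -7.4 -11.8  38. ]
[287 204  42   8 267] front white [-136.4  -71.2   38. ] near front mid [-116.9  -68.5   38. ] rear [  4.2 -68.7  38. ]
[303 227  26   8 165] front white [ -79.9 -146.3   38. ] near front mid [ -60.1 -144.1   38. ] rear [   6.2 -145.7   38. ]
[(-186, 3), (-184, 67), (-181, 72), (-178, 68), (-174, 69), (-171, 56), (-167, 53), (-164, 59), (-161, 62), (-157, 57), (-154, 66), (-151, 62), (-147, 64), (-144, 65), (-141, 65), (-137, 62), (-134, 66), (-131, 66), (-127, 65), (-124, 66), (-121, 61), (-117, 65), (-114, 61), (-110, 60), (-108, 68), (-104, 65), (-100, 61), (-98, 67)]
14.65 [-127.2  -78.5  119.3] [-0.1  0.5  0.8] 85.4 [-0.63  0.76  1.01  1.94 -0.82  0.92 -2.36]
```

View pics/w1.png

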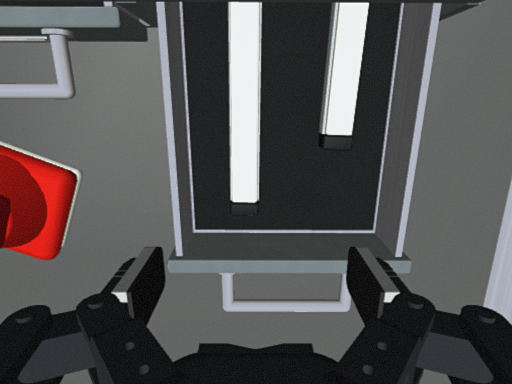

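Wrist view: the long stick is on the left, its cap front at about (244,213). The short one is on the right with its front at about (336,148). Joint 7 is near its limit, so I'll try the other jaw direction and check IK along the whole route.

```bash
cat >> h.py <<'E'
GX,GY,GZ=-118,-91,-5
PIV=np.array([99,21.])
def pose(a,s=0,dx=0,dz=0,zup=3,j=1):
    a=np.radians(a); x,z=GX-PIV[0],GZ+zup-PIV[1]
    X=PIV[0]+x*np.cos(a)+z*np.sin(a)-s*np.cos(a)+dx; Z=PIV[1]-x*np.sin(a)+z*np.cos(a)+s*np.sin(a)+dz
    return w(X,GY,Z),tool([0,j,0],[-np.sin(a),0,-np.cos(a)])
E
python3 - <<'E'
from h import *
P=pts(np.load('pics/t0.npz')); q=P[145:180,170:218].reshape(-1,3); q=q[q[:,2]>60]; print('lantern',q.min(0),q.max(0))
for j in (1,-1):
  for a,s,dx,dz in ((0,0,0,120),(0,0,0,0),(8,0,0,0),(15,0,0,0),(15,200,0,0),(15,200,-120,120)):
    p,R=pose(a,s,dx,dz,j=j); k=inverse_kinematics(p,R); print(j,a,s,p.round(0),None if k is None else k.round(2))
E
```

```text
lantern [646.35982009 189.53781838  61.60131379] [719.12844806 301.92393162 141.88034978]
1 0 0 [519. -82. 118.] [-0.08  0.49  0.17  1.95 -0.12  0.71  0.13]
1 0 0 [519. -82.  -2.] [ 0.52  0.78 -0.66  1.97  0.78  0.67 -0.67]
1 8 0 [519. -81.  28.] [ 0.74  0.81 -0.87  1.94  0.69  0.74 -0.52]
1 15 0 [519. -84.  55.] [ 0.93  0.89 -1.07  1.9   0.68  0.85 -0.45]
1 15 200 [524. 109. 107.] [ 0.47  0.66 -0.86  1.94  0.37  0.69 -0.56]
1 15 200 [528. 229. 227.] [ 0.12  0.45 -0.66  1.78  0.05  0.87 -0.53]
-1 0 0 [519. -82. 118.] [-0.62  0.75  1.01  1.98 -0.82  0.9  -2.34]
-1 0 0 [519. -82.  -2.] [-0.49  0.89  0.79  2.02 -1.04  0.69 -2.18]
-1 8 0 [519. -81.  28.] [-0.38  0.83  0.77  2.   -1.02  0.82 -2.12]
-1 15 0 [519. -84.  55.] [-0.28  0.79  0.74  1.96 -1.01  0.94 -2.08]
-1 15 200 [524. 109. 107.] [-0.73  0.71  0.86  2.   -1.03  0.95 -2.42]
-1 15 200 [528. 229. 227.] [ 0.47  0.68 -1.27  1.77  0.53  1.01  2.19]
```

Run:
```python
from h import *
p,R=pose(0,dz=120); movep(p,R); st()
print(movel(w(GX,GY,GZ),max_speed=90,guard=10)); st()
clamp(); st()
a=snap('side','s3'); b=snap('wrist','w3')
cv2.imwrite('pics/v4.png',np.hstack([cv2.resize(a['image'][100:220,220:380],(400,300)),cv2.resize(b['image'],(400,300))]))
```

```text
16.98 [-118.   -91.1  117.9] [-0.5 -0.1  0.2] 85.7 [-0.08  0.49  0.17  1.95 -0.12  0.71  0.13]
False
18.49 [-118.   -90.7   -4.5] [0.2 0.2 0. ] 85.9 [-0.04  0.7   0.11  2.   -0.17  0.45  0.17]
19.09 [-118.   -90.4   -4.5] [0.3 0.8 9.1] 23.5 [-0.04  0.7   0.11  2.   -0.17  0.45  0.17]
```

View pics/v4.png

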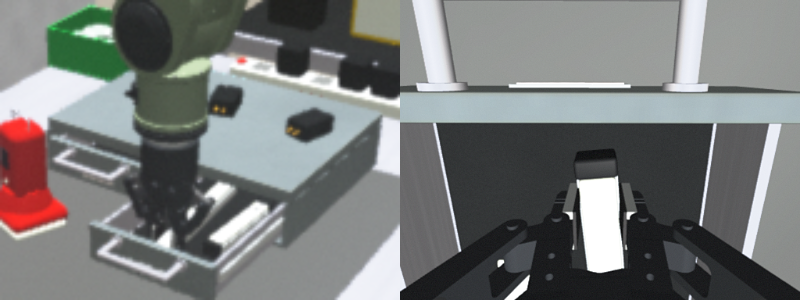

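Gripped: gap 23.5 mm, stick between the pads, roughly aligned. Next: lift 3 mm, tilt 15° about its back edge, then draw along its axis.

Run:
```python
from h import *
def go(v,g,**k):
    p,R=pose(**k); r=movel(p,R,max_speed=v,guard=g); st(); return r
ok=True
for a in (0,5,10,15):
    if go(40,18,a=a): print('stop',a); ok=False; break
a=snap('side','s4'); snap('wrist','w4')
if ok and not go(80,15,a=15,s=60):
    print('drawn 60')
    b=snap('side','s5')
    cv2.imwrite('pics/v5.png',np.hstack([cv2.resize(a['image'][80:230,200:400],(400,300)),cv2.resize(b['image'][80:230,200:400],(400,300))]))
else: cv2.imwrite('pics/v5.png',cv2.resize(a['image'][80:230,200:400],(800,600)))
```

```text
19.44 [-118.   -91.2   -2. ] [ 0.2 -1.2 -1.7] 23.1 [-0.04  0.7   0.11  2.   -0.17  0.45  0.17]
20.07 [-119.2  -91.1   16.8] [ 0.2  0.1 -1.5] 23.4 [ 0.08  0.66  0.02  1.98 -0.21  0.51  0.26]
20.69 [-118.9  -91.1   35.8] [-0.8  0.5 -1.8] 23.4 [ 0.2   0.64 -0.05  1.96 -0.26  0.58  0.35]
21.32 [-116.8  -91.1   54.7] [-1.5 -0.5 -1.3] 22.4 [ 0.3   0.63 -0.12  1.93 -0.31  0.66  0.43]
22.32 [-174.   -91.    70.4] [-0.1 -0.2 -1.7] 22.4 [ 0.2   0.59 -0.12  1.96 -0.32  0.64  0.34]
drawn 60
```

View pics/v5.png

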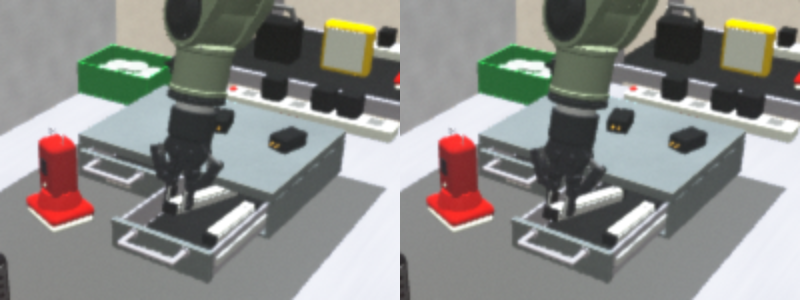

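The stick is slanted, moving freely with the gripper, and the forces are only its own weight. Continuing out and up.

Run:
```python
from h import *
def go(v,g,**k):
    p,R=pose(**k); r=movel(p,R,max_speed=v,guard=g); st(); return r
if not go(90,15,a=15,s=210):
    go(100,15,a=15,s=210,dz=130); go(100,15,a=15,s=210,dx=-110,dz=150)
wait(.5); st()
a=snap('top','t6'); b=snap('side','s6')
cv2.imwrite('pics/v6.png',np.vstack([cv2.resize(a['image'][90:270,190:440],(417,300)),cv2.resize(b['image'][40:240,150:428],(417,300))]))
for n,c in (('t',a),('s',b)):
    q=cab(pts(c)); m=(q[...,2]>110)&(abs(q[...,1]-GY)<45)&(q[...,0]>-520)&(q[...,0]<0)&(c['image'].min(2)>170)
    if m.sum(): print(n,m.sum(),q[m].min(0).round(),q[m].max(0).round())
```

```text
24.18 [-318.9  -91.   109.2] [ 0.5  0.3 -2.4] 22.5 [-0.08  0.52 -0.12  1.96 -0.33  0.64  0.06]
25.63 [-319.4  -91.3  238.7] [ 0.   0.  -1.9] 22.6 [-0.11  0.34 -0.08  1.84 -0.29  0.93 -0.04]
26.9 [-428.7  -90.9  259.2] [ 0.  -0.5 -1.7] 22.6 [-0.28  0.35 -0.11  1.77 -0.25  0.94 -0.27]
27.4 [-429.3  -91.   259.3] [-0.1 -0.6 -2.2] 22.7 [-0.28  0.35 -0.11  1.77 -0.25  0.94 -0.27]
t 189 [-357. -135.  240.] [-225.  -78.  689.]
s 197 [-440. -135.  238.] [-221.  -79.  495.]
```

View pics/v6.png

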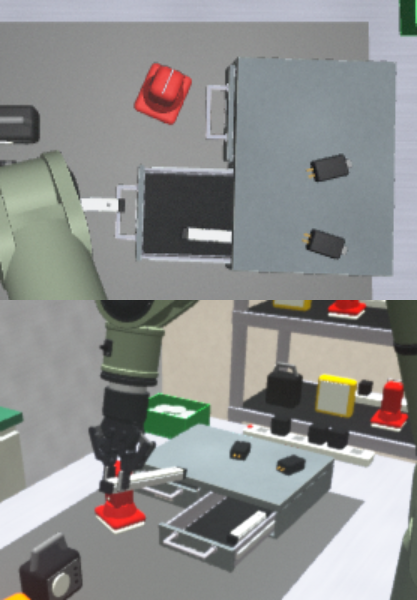

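The stick is held clear of everything: back end at x≈-215, lowest visible top at z≈238. A last check of the drawers, then I hand in.

Run:
```python
from h import *
q=cab(pts(np.load('pics/t6.npz')))
for y0,y1,n in ((-185,-120,'near'),(30,170,'far')):
    m=(q[...,1]>y0)&(q[...,1]<y1)&(abs(q[...,2]-70)<6)&(q[...,0]<5); print(n,np.percentile(q[m][:,0],[2,10,50]).round())
m=(q[...,1]>-170)&(q[...,1]<-20)&(abs(q[...,2]-70)<6)&(q[...,0]<-160)&(q[...,0]>-200);print(m.sum(),q[m][:,0].min(),np.median(q[m][:,0]))
st(); finish_job()
```

```text
near [-637. -617. -184.]
far [-768. -756.  -11.]
164 -197.2577830551757 -180.65914592126
27.5 [-429.4  -91.   259.3] [-0.1  0.1 -1.3] 22.7 [-0.28  0.35 -0.11  1.77 -0.25  0.94 -0.27]
the job is handed in; nothing more can be done
```

The job is handed in at 27.5 s of the 51 s allowed, with the long stick held still in the gripper, clear of everything. I hooked the near drawer's handle, pulled until the force guard tripped at the stop, gripped the long stick near its front end, tilted it 15° and drew it out along its axis.

**Last checks**
- **Stick:** It is gripped at a 22.7 mm gap, and the wrist force is only its weight. Its back end is about 215 mm in front of the unit. Its lowest point is at about 220 mm, some 150 mm above the drawer front.
- **Near drawer:** Its front measures about 181 mm out at mid-thickness, which matches the stop. The short stick is still in it.
- **Far drawer:** Its front reads about -11 mm, which is the shut position.
- **Lamps and chargers:** Torch_a and both chargers look unmoved in the last picture. I did not measure them again, nor check the lamps farther to the left.

**What disagreed or went wrong**
- **Fingertip height:** The open fingertips sit about 38 mm above the reported TCP, not the 13 mm the data implied. My first pull therefore passed over the handle without touching it. I confirmed this by lowering the gripper toward the bare bench and correcting for it.
- **Grip:** The fingertips pressed lightly on the drawer floor (about 9 N) while closing on the stick. The stick also sat a few degrees askew in the pads at first.

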